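Set an engineer's square against a clamped plate and its stop

ROBOT

A 6-joint arm with a two-finger parallel gripper is mounted at the origin on a cart in front of the work surface, level with it; the furniture and walls round the work are solid. World frame = base frame: x ahead of the robot, y to its left, z up, the work surface at z = 0. Lengths are in mm, angles in rad, forces in N, time in s.
With the tool pointing down it reaches from about 300 to 775 mm from the base axis. Payload 14.6 kg.
Tool frame: the origin (TCP) lies midway between the tips of the shut fingers; the grasp point (between the pads) lies 19 mm behind it (bot.grip_point_offset is the distance from the TCP to the grasp point, in mm); z points along the fingers, y is the line along which they close (so a half turn about z gives the same grasp; the last joint's range is limited). The gripper opens to 94 mm and grips with 3 to 60 N. Pads are 16 mm wide; open, the fingers measure 119 mm over their backs; the gripper's body (75 mm by 177 mm) begins 78 mm behind the grasp point.
Start: joints at [1.242, 0.3, 1.521, -0, 1.321, -0.067], TCP at [142.348, 531.249, 180.746] pointing down, gripper open.
Joint ranges: [-3.03, 3.03], [-0.79, 2.21], [0.23, 2.52], [-1.04, 4.18], [0, 3.07], [-2.55, 2.55]. Speed limits (rad/s): [2.22, 2.22, 2.57, 3.14, 3.14, 3.14].

INTERFACE

Orientations are given as a unit quaternion [w, x, y, z].
In Python, from bench import bot gives the robot as it stands. The module is installed in compiled form; this text tells all that it offers.
- The arm moves only by the tool carry_out, never from a script. Its argument "targets" is a list of rows, each an object with "slide": the shift along the tool's x, y, z in mm, a list of three; "delta_rot": the turn, a rotation vector about the tool's x, y, z in rad, a list of three; "gripper": the opening in per cent of the stroke, from 0 (shut) to 100 (fully open). A call has 1 to 8 rows; each row shifts and turns the commanded pose from where the row before left it, along the tool's axes as they then stand; what a row does not reach is not made up. A row lasts 1/8 s, in which the tool goes at most 62.5 mm and 10.7 degrees, less where a joint would pass 70% of its speed; a pose out of reach is approached as far as the arm can. A call is refused whole if a number of a shift passes 62.5 or a number of a turn 0.188, either way. A call with a gripper value outside its range is refused whole. The fingers move at their own pace and stop on an object; "grip_force" is the grip in N (left out, the last holds). Time passes only in rows, so rows that do not move let the fingers close. It gives the time, the measured TCP pose, the force, the opening and the grip force at its end, in the units of the state.
- bot.observe(): the state, without advancing time (a new reading comes with each control period).
- bot.snapshot(name): name is "scene" or "top"; returns a dict with "img" (480x640x3 uint8, red, green, blue), "range_z" (480x640 float32, mm along the optical axis (not along the pixel's ray), 0 where there is no reading), "intrinsics" (3x3 intrinsics, pixels), "k1" (the pictures are not rectified: a ray, as slopes to the right and down, at radius r is drawn at 1 + k1 r^2 times it, then the intrinsics apply), "rvec" (rotation vector, rad) and "tvec" (3), from world to camera coordinates, as OpenCV has them. Camera axes: x right, y down, z forward; pixel columns grow to the right and rows downward; lengths in mm; the calibration is good to about 2 mm. A picture is of the moment at which its call begins.
- bot.hand_in(): hands the job in; it is judged then, once.
The state is a dict: "time": time; "qpos": joint angles; "qd": joint speeds; "joint_torque": joint torques, N m; "position": TCP position; "tool_rot": TCP orientation; "contact_force": force on the tool from outside, world axes, zero at the start; "ft_torque": the same for the moment, N m; "width": opening from 0.0 (shut) to 1.0 (fully open); "finger_force": force on a finger pad.
Only numpy, scipy, OpenCV 4.12 (cv2) and the standard library are available. Lean on these libraries where they do the work, as an engineer would, in place of code of your own. Each camera call takes 0.05 s, during which the arm holds its last target. There are 200 camera calls.

TASK

The blue-topped steel plate is clamped a little askew and is to be marked out. Set the engineer's square on it: the stock standing flat on the bench, its inner face flush against the plate's front edge so that both red spring plungers there are pushed right in, and the blade over the plate with its outer edge against the brass stop block, pushing that block's red plunger right in too. Let go of the square and leave the other things alone.

Things in the scene. Friction and masses are not known exactly. Their poses are not given: they have to be found in the camera images.
- holder: Fixed grey rail with two toe clamps behind the blue-topped steel plate, 130 (x) x 180 (y) x 12 mm, which is immovable. Origin on the bench at the plate's nominal centre; x points away from the robot within 0.25 rad. The plate's true centre lies up to 6 mm off in x and y and its yaw up to 0.07 rad off, which no reading tells: find it by touch or sight.
- plunger_right (a joint): Travel (m) of the red spring plunger, 6 mm thick, in the plate's front edge (plate x = -65 mm), at plate y = -65, 6 mm above the bench. 0: standing 4 mm out of the edge; 0.004: pushed in level with the edge. Very soft spring (0.1 N): too weak to push the square back.
- plunger_left (a joint): The same for the second red plunger in the plate's front edge, at plate y = 0, 6 mm above the bench. 0: standing 4 mm out; 0.004: level with the edge.
- plunger_stop (a joint): The same for the red plunger in the side of the brass stop block (20 x 18 x 18 mm, on top of the plate, fixed). The block's -y face is at plate y = +30 mm, x from -21 to -1 mm; plunger at x = -11 mm, 15.5 mm above the bench. 0: standing 4 mm out towards plate -y; 0.004: level with the block's face.
- stock_center (a point): Centre of the stock of the loose L-shaped engineer's square (about 0.2 kg), 15 mm above its underside. Stock: black bar with a brass stripe, 22 mm (x) x 110 mm (y) x 30 mm high, standing flat on the bench; the axes are the square's. Inner face at x = +11 mm; from it the thin steel blade reaches to x = +121 mm.
- blade_edge (a point): Point on the blade's outer edge (y = +55 mm), 65 mm in x from the stock's centre, 15 mm above the bench: it is at the stop block's plunger when the square is rightly set. Blade: steel strip 22 mm wide (y +33 to +55 mm), 3 mm thick, underside 13.5 mm above the bench, so it passes 1.5 mm over the plate.
- solder_spool: Bystander: solder spool with blue flanges, 76 mm in diameter, 49 mm high, right of the plate. Origin: centre of its underside.
- tape_black: Bystander: roll of black tape, 57 mm in diameter, 18 mm high. Origin: centre of its underside.
- spare_motor: Bystander: small white and black motor, 40 x 35 x 50 mm with its shaft up, left of the plate. Origin: centre of its underside.
Things that resemble listed ones, but are neither listed nor needed, are in the scene too. Of the things that look like the part that bears stock_center, the larger one is meant.

How it is judged:
By the outcome, as a careful person would: the job done as asked, in the order asked, and still so for the second after the job is handed in, with the robot touching nothing.
It also fails if it takes over 70 s, if anything falls off the work surface, if the arm or the gripper's body presses on something with over 40 N, if the wrist force passes 120 N, or if a joint passes its speed limit or range.

## Working session

There is one attempt and no reset: what is moved stays moved. The work goes in short steps, Python scripts to look and compute and a tool call to move; the robot and the scene stay as the last step left them, time stands still between calls to the robot, and variables do not carry over. Pictures are saved under pics/ and viewed, at most 10 in all, crops included, and the job is handed in when it is done.

Besides the shell and the picture viewer there is one more tool, called after "Emit:" by a JSON object that holds its "api" and its "payload". carry_out: Moves the arm, as the interface text tells. Its arguments: {"type":"object","properties":{"targets":{"type":"array","items":{"type":"object","properties":{"slide":{"type":"array","items":{"type":"number"}},"delta_rot":{"type":"array","items":{"type":"number"}},"gripper":{"type":"number"}}}},"grip_force":{"type":"number"}},"required":["targets"]}

```bash
mkdir -p pics; cat > h.py <<'E'
import numpy as np, cv2
from bench import bot
def snap(n,save=None):
    s=bot.snapshot(n)
    if save: cv2.imwrite('pics/'+save,s['img'][:,:,::-1])
    return s
def world(s,uv=None,z=None):
    """pixels -> world; by depth if z None, else by plane z"""
    K=np.array(s['intrinsics']);R=cv2.Rodrigues(np.array(s['rvec'],float))[0];t=np.array(s['tvec'],float).ravel()
    if uv is None:
        v,u=np.mgrid[0:480,0:640]; uv=np.stack([u,v],-1).reshape(-1,2)
        d=s['range_z'].reshape(-1)
    else:
        uv=np.array(uv,float).reshape(-1,2); i=np.round(uv).astype(int); d=s['range_z'][i[:,1],i[:,0]]
    p=cv2.undistortPoints(uv.astype(float).reshape(-1,1,2),K,np.array([s['k1'],0,0,0],float)).reshape(-1,2)
    r=np.c_[p,np.ones(len(p))]
    if z is None: return (r*d[:,None]-t)@R
    c=-R.T@t; w=r@R
    return c+w*((z-c[2])/w[:,2])[:,None]
def proj(s,P):
    return cv2.projectPoints(np.array(P,float).reshape(-1,1,3),np.array(s['rvec'],float),np.array(s['tvec'],float),np.array(s['intrinsics']),np.array([s['k1'],0,0,0],float))[0].reshape(-1,2)
E
python3 - <<'E'
from h import *
for n in('scene','top'):
    s=snap(n,n+'0.png');R=cv2.Rodrigues(np.array(s['rvec'],float))[0];print(n,-R.T@np.array(s['tvec'],float).ravel(),s['intrinsics'],s['k1'])
o=bot.observe();print(o)
E
```

```text
scene [1006.3867386   803.04598247  465.72858979] [[491.14498359   0.         322.92220442]
 [  0.         491.14498359 235.07828321]
 [  0.           0.           1.        ]] -0.03165734331191702
top [ 344.28387592  -14.25983987 1083.25339959] [[450.17482621   0.         321.42478518]
 [  0.         450.17482621 240.37163525]
 [  0.           0.           1.        ]] -0.11151524743381715
{'time': 0.1, 'qpos': array([ 1.24241236e+00,  3.00391637e-01,  1.52148918e+00,  3.16627577e-05,
        1.32071289e+00, -6.66084314e-02]), 'qd': array([-9.46641670e-04, -2.09790996e-03, -5.41608890e-04,  2.08205931e-05,
        1.32077275e-03,  1.72195527e-03]), 'joint_torque': array([ 4.07457683e-04, -5.32643831e+01, -3.53274000e+01,  7.08956877e-02,
        2.35681218e-02, -5.64030188e-05]), 'position': array([142.25528285, 531.02508014, 180.26881011]), 'tool_rot': array([-1.13249607e-04,  1.30518243e-01,  9.91445781e-01, -4.87787881e-04]), 'contact_force': array([-1.0852846 , -0.5911456 , -0.30866111]), 'ft_torque': array([ 0.01294776,  0.01666328, -0.0144632 ]), 'finger_force': 0.0, 'width': 0.9998765360329547}
```

View pics/top0.png

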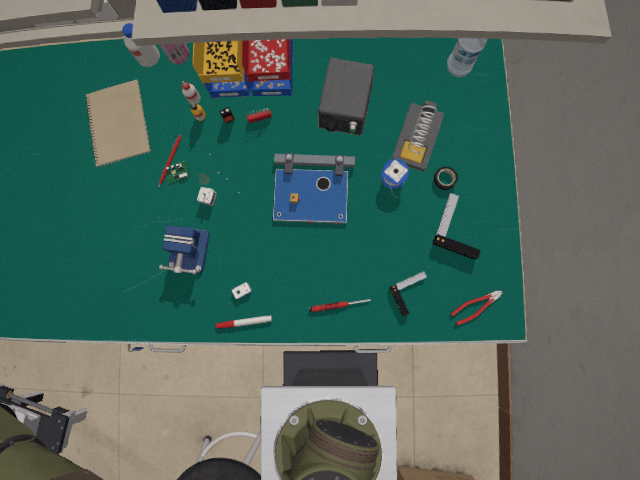

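View pics/scene0.png

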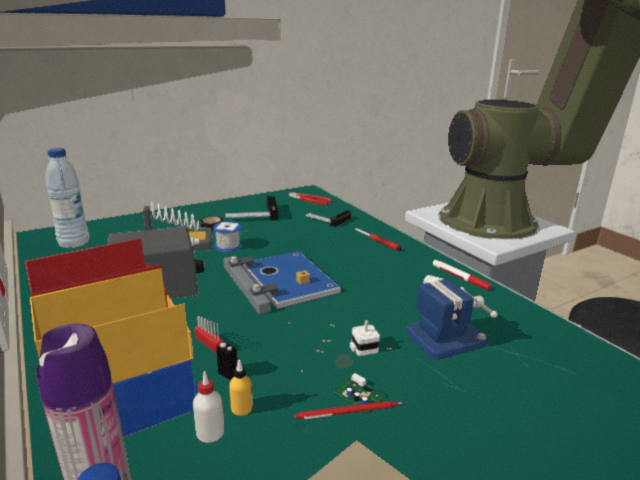

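The top view shows the plate at about (311,195) and the stop block at (294,198). The large square's stock runs from (434,240) to (479,253), with its blade tip at (452,195). The small square at (400,300) is a decoy.

```bash
cat > find.py <<'E'
from h import *
def fit(a):
    r=cv2.minAreaRect(a[:,:2].astype(np.float32)); return r
def square(s,roi):
    u0,u1,v0,v1=roi
    im=s['img'].astype(int);W=world(s).reshape(480,640,3)
    m=np.zeros((480,640),bool);m[v0:v1,u0:u1]=1
    st=m&(W[...,2]>22)&(W[...,2]<40)
    return W,st
E
python3 - <<'E'
from find import *
s=snap('top');im=s['img'].astype(int);W=world(s).reshape(480,640,3)
W30=world(s,np.stack(np.mgrid[0:480,0:640][::-1],-1).reshape(-1,2),30).reshape(480,640,3)
W12=world(s,np.stack(np.mgrid[0:480,0:640][::-1],-1).reshape(-1,2),12).reshape(480,640,3)
W15=world(s,np.stack(np.mgrid[0:480,0:640][::-1],-1).reshape(-1,2),16.5).reshape(480,640,3)
m=np.zeros((480,640),bool);m[185:270,425:490]=1
dark=m&(im.sum(2)<110); print('stock depth z',np.median(W[dark][:,2]),'bench',np.median(W[260:270,300:400,2]),'plate',np.median(W[200:210,310:330,2]))
h=m&(W[...,2]>20); print('stock by depth',fit(W[h]),h.sum()); print('dark',fit(W30[dark]),dark.sum())
bl=m&(im.min(2)>120); print('blade',fit(W15[bl]),bl.sum())
p=np.zeros((480,640),bool);p[165:230,265:355]=1
b=p&(im[...,2]>im[...,1]+30)&(im[...,2]>110);print('plate',fit(W12[b]),b.sum(),cv2.boxPoints(fit(W12[b])))
big=cv2.resize(s['img'][155:265,260:490],None,fx=3.4,fy=3.4,interpolation=cv2.INTER_CUBIC);cv2.imwrite('pics/c1.png',big[:,:,::-1])
E
```

```text
stock depth z 28.489920661382364 bench 0.17736796023698215 plate 11.824778445219788
stock by depth ((490.7589111328125, -163.76902770996094), (191.5687255859375, 372.2004699707031), 17.178152084350586) 499
dark ((531.890625, -287.80328369140625), (197.1136932373047, 98.02423095703125), 19.643014907836914) 552
blade ((559.1744384765625, -294.1388244628906), (21.944263458251953, 107.43900299072266), 68.6895523071289) 384
plate ((612.2164916992188, 38.37128448486328), (175.8433380126953, 125.92207336425781), 87.28833770751953) 3037 [[545.1664   -46.473263]
 [670.9475   -52.430607]
 [679.2666   123.215836]
 [553.4855   129.17317 ]]
```

View pics/c1.png

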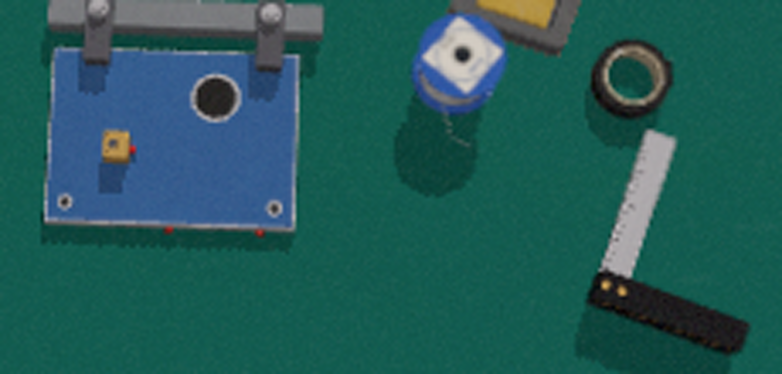

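```bash
cat > plan.py <<'E'
from find import *
def edges(s):
    pass
E
python3 - <<'E'
from find import *
from scipy.spatial.transform import Rotation as Ro
s=snap('top');im=s['img'].astype(int);W=world(s).reshape(480,640,3)
uv=np.stack(np.mgrid[0:480,0:640][::-1],-1).reshape(-1,2)
W30=world(s,uv,30).reshape(480,640,3)
m=np.zeros((480,640),bool);m[230:264,428:485]=1
for nm,k in(('depth',m&(W[...,2]>22)),('dark',m&(im.sum(2)<110)&(W[...,2]>15))):
    n,l,st,_=cv2.connectedComponentsWithStats(k.astype(np.uint8));i=1+np.argmax(st[1:,4]);print(nm,fit(W30[l==i]),st[i])
o=bot.observe();print(Ro.from_quat(np.roll(o['tool_rot'],-1)).as_matrix())
yaw=-.047;c=np.array([612.2,38.4]);R=np.array([[np.cos(yaw),-np.sin(yaw)],[np.sin(yaw),np.cos(yaw)]])
print('target',c+R@[-76,-25])
E
```

```text
depth ((479.6444091796875, -310.0004577636719), (111.78832244873047, 25.65149688720703), 69.41715240478516) [434 234  47  25 461]
dark ((477.5440368652344, -307.1986389160156), (111.00837707519531, 27.375988006591797), 69.40321350097656) [433 235  47  24 437]
[[-9.65935535e-01  2.58782715e-01 -2.20818752e-04]
 [ 2.58782807e-01  9.65935293e-01 -6.84868960e-04]
 [ 3.60643769e-05 -7.18683362e-04 -9.99999741e-01]]
target [535.1093591   16.99829247]
```

Emit:
{"api": "carry_out", "payload": {"targets": [{"slide":[-27,-36,0]},{"slide":[-27,-36,0]},{"slide":[-27,-36,0]},{"slide":[-27,-36,0]},{"slide":[-27,-36,0]},{"slide":[-27,-36,0]},{"slide":[-27,-36,0]},{"slide":[-27,-36,0]}]}}

```text
$.targets[0]: bad value
```

Emit:
{"api": "carry_out", "payload": {"targets": [{"slide":[-27,-36,0]},{"slide":[-27,-36,0]},{"slide":[-27,-36,0]},{"slide":[-27,-36,0]},{"slide":[-27,-36,0]},{"slide":[-27,-36,0]},{"slide":[-27,-36,0]},{"slide":[-27,-36,0]}]}}

```text
$.targets[0]: bad value
```

Emit:
{"api": "carry_out", "payload": {"targets": [{"slide":[-27,-36,0]},{"slide":[-27,-36,0]},{"slide":[-27,-36,0]},{"slide":[-27,-36,0]},{"delta_rot":[0,0,0.185]},{"delta_rot":[0,0,0.185]},{"delta_rot":[0,0,0.185]},{"delta_rot":[0,0,0.185]}]}}

```text
$.targets[0]: bad value
```

Emit:
{"api": "carry_out", "payload": {"targets": [{"delta_rot":[0,0,0.185]},{"delta_rot":[0,0,0.185]},{"delta_rot":[0,0,0.185]},{"delta_rot":[0,0,0.185]},{"delta_rot":[0,0,0.185]},{"slide":[0,0,0]}]}}

```text
$.targets[0]: bad value
```

Emit:
{"api": "carry_out", "payload": {"targets": [{"slide":[-27,-36,0],"delta_rot":[0,0,0],"gripper":100},{"slide":[-27,-36,0],"delta_rot":[0,0,0],"gripper":100},{"slide":[-27,-36,0],"delta_rot":[0,0,0],"gripper":100},{"slide":[-27,-36,0],"delta_rot":[0,0,0],"gripper":100},{"slide":[-27,-36,0],"delta_rot":[0,0,0],"gripper":100},{"slide":[-27,-36,0],"delta_rot":[0,0,0],"gripper":100},{"slide":[-27,-36,0],"delta_rot":[0,0,0],"gripper":100}]}}

```text
time: 1.08
position: [259.9, 237.6, 180.8]
tool_rot: [0.0, 0.13, 0.991, 0.0]
contact_force: [1.4, 0.6, -0.6]
width: 0.999
finger_force: 0.0
```

Emit:
{"api": "carry_out", "payload": {"targets": [{"slide":[-27,-36,0],"delta_rot":[0,0,0],"gripper":100},{"slide":[-27,-36,0],"delta_rot":[0,0,0],"gripper":100},{"slide":[-27,-36,0],"delta_rot":[0,0,0],"gripper":100},{"slide":[-27,-36,0],"delta_rot":[0,0,0],"gripper":100},{"slide":[-27,-36,0],"delta_rot":[0,0,0],"gripper":100},{"slide":[-27,-36,0],"delta_rot":[0,0,0],"gripper":100},{"slide":[-27,-36,0],"delta_rot":[0,0,0],"gripper":100},{"slide":[-27,-36,0],"delta_rot":[0,0,0],"gripper":100}]}}

```text
time: 2.08
position: [394.1, -96.7, 180.8]
tool_rot: [0.0, 0.131, 0.991, -0.0]
contact_force: [-0.1, 0.8, 0.3]
width: 1.002
finger_force: 0.0
```

Emit:
{"api": "carry_out", "payload": {"targets": [{"slide":[-27,-36,0],"delta_rot":[0,0,0],"gripper":100},{"slide":[-27,-36,0],"delta_rot":[0,0,0],"gripper":100},{"slide":[-27,-36,0],"delta_rot":[0,0,0],"gripper":100},{"slide":[-27,-36,0],"delta_rot":[0,0,0],"gripper":100},{"slide":[-27,-36,0],"delta_rot":[0,0,0],"gripper":100},{"slide":[0,0,0],"delta_rot":[0,0,0.185],"gripper":100},{"slide":[0,0,0],"delta_rot":[0,0,0.185],"gripper":100},{"slide":[0,0,0],"delta_rot":[0,0,0.185],"gripper":100}]}}

```text
time: 3.08
position: [477.5, -304.0, 180.4]
tool_rot: [-0.0, 0.4, 0.916, 0.0]
contact_force: [-0.1, -0.2, -0.1]
width: 1.002
finger_force: 0.0
```

Emit:
{"api": "carry_out", "payload": {"targets": [{"slide":[0,0,0],"delta_rot":[0,0,0.185],"gripper":100},{"slide":[0,0,0],"delta_rot":[0,0,0.185],"gripper":100},{"slide":[0,0,0],"delta_rot":[0,0,0.185],"gripper":100},{"slide":[0,0,0],"delta_rot":[0,0,0.185],"gripper":100},{"slide":[0,0,0],"delta_rot":[0,0,0.185],"gripper":100},{"slide":[0,0,0],"delta_rot":[0,0,0.185],"gripper":100},{"slide":[0,0,0],"delta_rot":[0,0,0.005],"gripper":100},{"slide":[0,0,0],"delta_rot":[0,0,0],"gripper":100}]}}

```text
time: 4.08
position: [477.6, -303.9, 180.7]
tool_rot: [-0.0, 0.821, 0.57, -0.0]
contact_force: [0.7, -0.5, -0.5]
width: 1.001
finger_force: 0.0
```

```bash
cat > st.py <<'E'
from h import *
from scipy.spatial.transform import Rotation as Ro
def st():
    o=bot.observe();M=Ro.from_quat(np.roll(o['tool_rot'],-1)).as_matrix()
    a=np.arctan2(M[1,1],M[0,1]);print('t',o['time'],'pos',o['position'].round(1),'y-angle',round(a,4),'f',o['contact_force'].round(1),'w',round(o['width']*94,1),'q',o['qpos'].round(2));return o,M
def to(x,y,z=None):
    o,M=st();d=np.array([x,y,o['position'][2] if z is None else z])-o['position'];print('tool delta',(M.T@d).round(1))
E
python3 -c "
from st import *
to(478.5,-308.5,80)"
```

```text
t 4.075 pos [ 477.6 -303.9  180.7] y-angle -0.3569 f [ 0.7 -0.5 -0.5] w 94.1 q [-0.63  0.34  1.47  0.    1.33 -0.27]
tool delta [ -3.9   2.5 100.7]
```

Emit:
{"api": "carry_out", "payload": {"targets": [{"slide":[-3.9,2.5,40],"delta_rot":[0,0,0.006],"gripper":100},{"slide":[0,0,40],"delta_rot":[0,0,0],"gripper":100},{"slide":[0,0,40],"delta_rot":[0,0,0],"gripper":100},{"slide":[0,0,25],"delta_rot":[0,0,0],"gripper":100},{"slide":[0,0,15],"delta_rot":[0,0,0],"gripper":100},{"slide":[0,0,5.5],"delta_rot":[0,0,0],"gripper":100},{"slide":[0,0,0],"delta_rot":[0,0,0],"gripper":60},{"slide":[0,0,0],"delta_rot":[0,0,0],"gripper":45}]}}

```text
time: 5.08
position: [479.0, -308.8, 16.2]
tool_rot: [0.001, 0.824, 0.566, 0.0]
contact_force: [-0.1, -0.6, 0.8]
width: 0.824
finger_force: 0.0
```

```bash
python3 -c "
from st import *
st()
s=snap('top')
cv2.imwrite('pics/c2.png',cv2.resize(s['img'][180:280,400:520],None,fx=5,fy=5,interpolation=2)[:,:,::-1])"
```

```text
t 5.075 pos [ 479.  -308.8   16.2] y-angle -0.3667 f [-0.1 -0.6  0.8] w 77.4 q [-0.64  0.53  1.61 -0.    1.   -0.27]
```

View pics/c2.png

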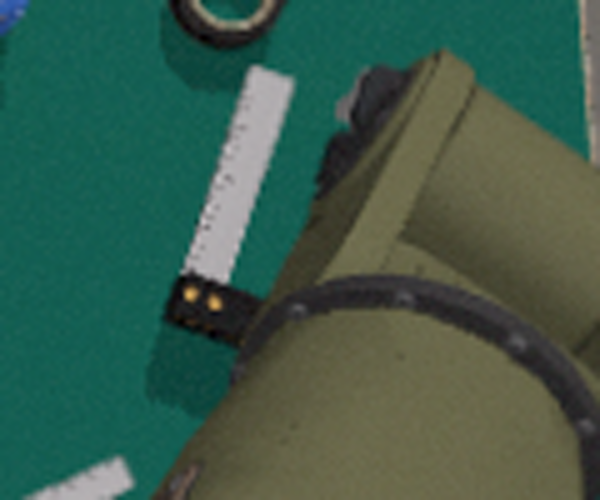

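The arm covers the grasp, but the blade, spanning (270,70) to (205,275) in the crop, and the visible end of the stock have not moved. I'll close the gripper now.

Emit:
{"api": "carry_out", "payload": {"grip_force": 35, "targets": [{"slide":[0,0,0.5],"delta_rot":[0,0,0],"gripper":30},{"slide":[0,0,0.5],"delta_rot":[0,0,0],"gripper":10},{"slide":[0,0,0],"delta_rot":[0,0,0],"gripper":10},{"slide":[0,0,0],"delta_rot":[0,0,0],"gripper":10},{"slide":[0,0,0],"delta_rot":[0,0,0],"gripper":10},{"slide":[0,0,0],"delta_rot":[0,0,0],"gripper":10}]}}

```text
time: 5.88
position: [478.5, -308.5, 14.2]
tool_rot: [-0.0, 0.824, 0.566, -0.0]
contact_force: [-0.2, -0.3, -0.9]
width: 0.144
finger_force: 0.0
```

```bash
python3 -c "
from st import *
o,M=st()
s=snap('scene');p=proj(s,[o['position']])[0];print(p)
u,v=p.astype(int)
cv2.imwrite('pics/c3.png',cv2.resize(s['img'][v-60:v+40,u-70:u+60],None,fx=6,fy=6,interpolation=2)[:,:,::-1])"
```

```text
t 5.875 pos [ 478.5 -308.5   14.2] y-angle -0.367 f [-0.2 -0.3 -0.9] w 13.5 q [-0.64  0.53  1.61  0.    1.   -0.27]
[272.46597508 208.13255372]
```

View pics/c3.png

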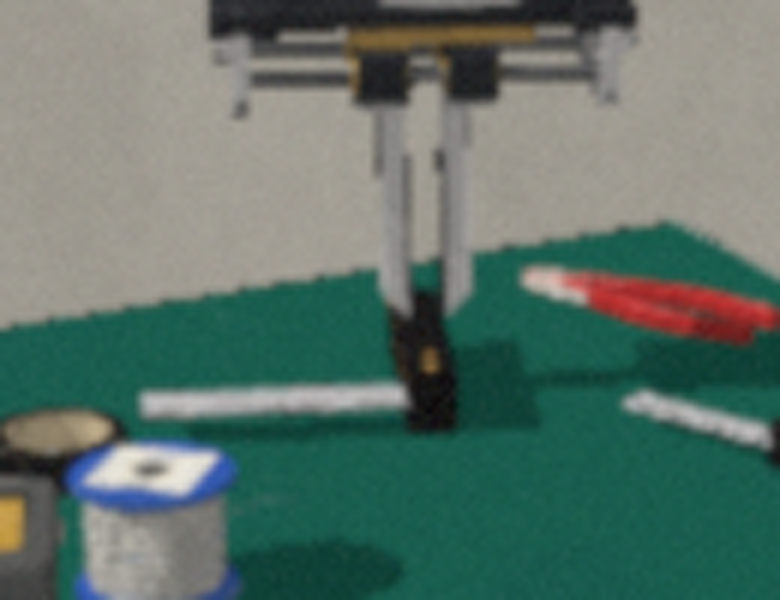

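The scene crop shows the fingers astride the stock at (430,300), the blade running left to (140,405), and the spool and tape undisturbed. I'll let the fingers finish closing.

Emit:
{"api": "carry_out", "payload": {"grip_force": 35, "targets": [{"slide":[0,0,0],"delta_rot":[0,0,0],"gripper":0},{"slide":[0,0,0],"delta_rot":[0,0,0],"gripper":0},{"slide":[0,0,0],"delta_rot":[0,0,0],"gripper":0}]}}

```text
time: 6.3
position: [478.5, -308.5, 14.2]
tool_rot: [-0.0, 0.824, 0.566, -0.0]
contact_force: [1.4, -0.5, -0.5]
width: 0.004
finger_force: 0.0
```

```bash
python3 -c "
from st import *
s=snap('scene');t=snap('top')
print('top base',proj(t,[[0,0,0],[478.5,-308.5,14]]))
for z in (0,15,30): print(z,world(s,[[202+430/6,148+295/6],[202+430/6,148+345/6],[202+430/6,148+428/6]],z).round(0).tolist())
W=world(s).reshape(480,640,3)
for v in range(180,224,3): print(v,[tuple(W[v,u].round(0).astype(int)) for u in (266,270,274,277)])
cv2.imwrite('pics/c4.png',cv2.resize(s['img'][170:230,240:310],None,fx=10,fy=10,interpolation=0)[:,:,::-1])"
```

```text
top base [[328.05120574 452.84259677]
 [454.79487848 247.44506899]]
0 [[419.0, -425.0, 0.0], [450.0, -361.0, 0.0], [496.0, -267.0, 0.0]]
15 [[438.0, -386.0, 15.0], [468.0, -324.0, 15.0], [512.0, -232.0, 15.0]]
30 [[456.0, -346.0, 30.0], [486.0, -286.0, 30.0], [528.0, -198.0, 30.0]]
180 [(np.int64(323), np.int64(-683), np.int64(-31)), (np.int64(487), np.int64(-302), np.int64(95)), (np.int64(478), np.int64(-298), np.int64(95)), (np.int64(283), np.int64(-679), np.int64(-35))]
183 [(np.int64(326), np.int64(-677), np.int64(-40)), (np.int64(488), np.int64(-301), np.int64(87)), (np.int64(477), np.int64(-299), np.int64(86)), (np.int64(284), np.int64(-679), np.int64(-46))]
186 [(np.int64(324), np.int64(-681), np.int64(-52)), (np.int64(488), np.int64(-301), np.int64(79)), (np.int64(477), np.int64(-299), np.int64(78)), (np.int64(284), np.int64(-679), np.int64(-57))]
189 [(np.int64(328), np.int64(-674), np.int64(-60)), (np.int64(488), np.int64(-301), np.int64(71)), (np.int64(477), np.int64(-299), np.int64(70)), (np.int64(284), np.int64(-679), np.int64(-68))]
192 [(np.int64(418), np.int64(-478), 
[... 1370 characters left out ...]
8), np.int64(-261), np.int64(22)), (np.int64(499), np.int64(-257), np.int64(21)), (np.int64(492), np.int64(-254), np.int64(21))]
216 [(np.int64(519), np.int64(-262), np.int64(15)), (np.int64(508), np.int64(-262), np.int64(13)), (np.int64(499), np.int64(-258), np.int64(13)), (np.int64(491), np.int64(-256), np.int64(12))]
219 [(np.int64(513), np.int64(-275), np.int64(1)), (np.int64(507), np.int64(-264), np.int64(4)), (np.int64(497), np.int64(-262), np.int64(3)), (np.int64(492), np.int64(-255), np.int64(4))]
222 [(np.int64(522), np.int64(-256), np.int64(1)), (np.int64(513), np.int64(-252), np.int64(1)), (np.int64(502), np.int64(-251), np.int64(-1)), (np.int64(499), np.int64(-241), np.int64(2))]
```

View pics/c4.png

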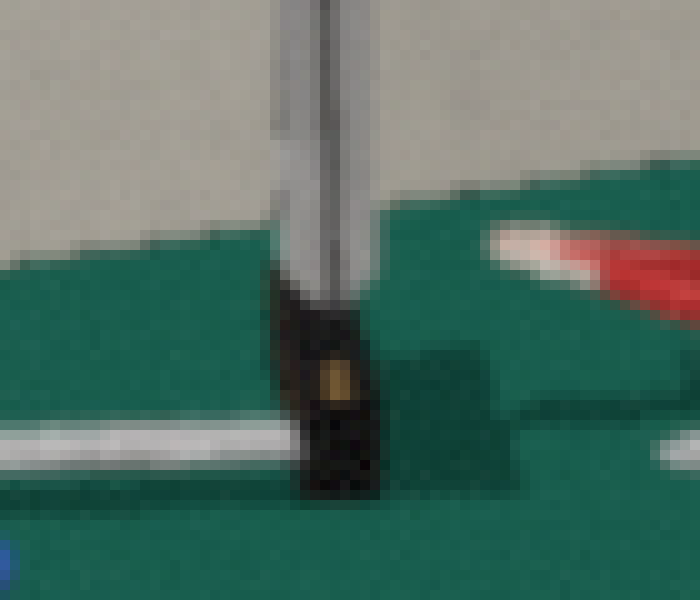

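The shut fingertips end around z≈43 (crop row 300), clear above the stock top at z=30, though the reported TCP is 14. The real tips are higher than reported. I'll open and go lower in small steps, watching the force.

Emit:
{"api": "carry_out", "payload": {"targets": [{"slide":[0,0,0],"delta_rot":[0,0,0],"gripper":60},{"slide":[0,0,0],"delta_rot":[0,0,0],"gripper":60},{"slide":[0,0,0],"delta_rot":[0,0,0],"gripper":60},{"slide":[0,0,0],"delta_rot":[0,0,0],"gripper":60},{"slide":[0,0,0],"delta_rot":[0,0,0],"gripper":60},{"slide":[0,0,4],"delta_rot":[0,0,0],"gripper":60},{"slide":[0,0,4],"delta_rot":[0,0,0],"gripper":60},{"slide":[0,0,4],"delta_rot":[0,0,0],"gripper":60}]}}

```text
time: 7.4
position: [478.5, -308.5, 1.8]
tool_rot: [-0.0, 0.824, 0.566, -0.0]
contact_force: [0.2, 0.6, 0.4]
width: 0.599
finger_force: 0.0
```

```bash
cat > tip.py <<'E'
from st import *
def tip():
    o,M=st();s=snap('scene');W=world(s).reshape(480,640,3)
    d=W-o['position']; L=d@M   # tool coords
    k=(abs(L[...,0])<14)&(abs(L[...,1])<70)&(L[...,2]<0)&(W[...,2]>33)
    a=L[k]; print('finger pts',len(a),'lowest tool z',np.sort(a[:,2])[-8:].round(0),'world z',np.sort(W[k][:,2])[:8].round(0))
    for lo,hi in((-70,0),(0,70)):
        b=a[(a[:,1]>lo)&(a[:,1]<hi)]
        if len(b): print(lo,hi,'y range',np.percentile(b[:,1],[5,50,95]).round(0))
E
python3 -c "
from tip import *
tip()"
```

```text
t 7.4 pos [ 478.5 -308.5    1.8] y-angle -0.367 f [0.2 0.6 0.4] w 56.3 q [-0.64  0.55  1.62  0.    0.97 -0.27]
finger pts 492 lowest tool z [-33. -33. -33. -33. -32. -32. -32. -32.] world z [34. 34. 34. 34. 35. 35. 35. 35.]
-70 0 y range [-59. -33. -28.]
0 70 y range [19. 35. 57.]
```

Emit:
{"api": "carry_out", "payload": {"targets": [{"slide":[0,0,4],"delta_rot":[0,0,0],"gripper":60},{"slide":[0,0,4],"delta_rot":[0,0,0],"gripper":60},{"slide":[0,0,4],"delta_rot":[0,0,0],"gripper":60},{"slide":[0,0,3],"delta_rot":[0,0,0],"gripper":60},{"slide":[0,0,0],"delta_rot":[0,0,0],"gripper":60}]}}

```text
time: 8.07
position: [478.4, -308.4, -13.0]
tool_rot: [-0.0, 0.824, 0.566, -0.0]
contact_force: [0.1, 0.1, 0.1]
width: 0.6
finger_force: 0.0
```

```bash
python3 -c "
from st import *
o,M=st();s=snap('scene');W=world(s).reshape(480,640,3);L=(W-o['position'])@M
for a,b in((-45,-22),(22,45)):
    k=(abs(L[...,0])<12)&(L[...,1]>a)&(L[...,1]<b)&(W[...,2]>5)
    print(a,k.sum(),np.sort(W[k][:,2])[:12].round(0),np.sort(L[k][:,2])[-6:].round(0))
cv2.imwrite('pics/c5.png',cv2.resize(s['img'][165:235,225:325],None,fx=8,fy=8,interpolation=0)[:,:,::-1])"
```

```text
t 8.075 pos [ 478.4 -308.4  -13. ] y-angle -0.367 f [0.1 0.1 0.1] w 56.4 q [-0.64  0.57  1.63 -0.    0.94 -0.27]
-45 168 [13. 14. 14. 16. 17. 18. 19. 19. 20. 20. 20. 21.] [-31. -30. -29. -27. -27. -26.]
22 172 [13. 16. 16. 17. 18. 19. 19. 21. 21. 22. 23. 23.] [-32. -31. -30. -29. -29. -26.]
```

View pics/c5.png

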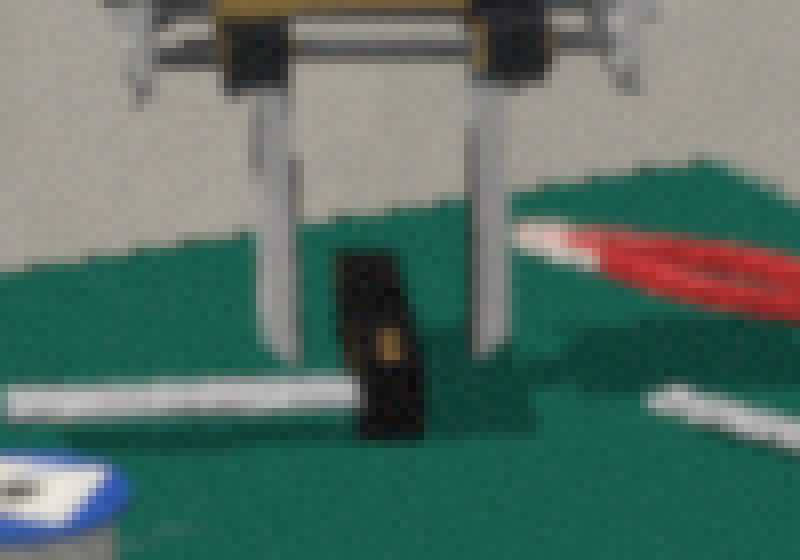

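Now the fingers straddle the stock with tips about 15 mm above the bench (crop row 360), above plate height and below the stock top. Closing.

Emit:
{"api": "carry_out", "payload": {"grip_force": 40, "targets": [{"slide":[0,0,0],"delta_rot":[0,0,0],"gripper":25},{"slide":[0,0,0],"delta_rot":[0,0,0],"gripper":15},{"slide":[0,0,0],"delta_rot":[0,0,0],"gripper":15},{"slide":[0,0,0],"delta_rot":[0,0,0],"gripper":15},{"slide":[0,0,0],"delta_rot":[0,0,0],"gripper":15},{"slide":[0,0,0],"delta_rot":[0,0,0],"gripper":15}]}}

```text
time: 8.88
position: [478.7, -308.6, -12.6]
tool_rot: [0.0, 0.824, 0.566, 0.0]
contact_force: [1.3, -1.6, 0.5]
width: 0.23
finger_force: 40.0
```

Emit:
{"api": "carry_out", "payload": {"targets": [{"slide":[0,0,-10],"delta_rot":[0,0,0],"gripper":15},{"slide":[0,0,-20],"delta_rot":[0,0,0],"gripper":15},{"slide":[0,0,-25],"delta_rot":[0,0,0],"gripper":15},{"slide":[0,0,-25],"delta_rot":[0,0,0],"gripper":15},{"slide":[0,0,0],"delta_rot":[0,0,-0.16],"gripper":15},{"slide":[0,0,0],"delta_rot":[0,0,-0.16],"gripper":15},{"slide":[0,0,0],"delta_rot":[0,0,0],"gripper":15}]}}

```text
time: 9.75
position: [478.3, -308.4, 67.5]
tool_rot: [-0.0, 0.724, 0.69, -0.0]
contact_force: [1.1, 0.6, -3.0]
width: 0.229
finger_force: 40.0
```

```bash
python3 -c "
from st import *
to(519.6,5.7)"
```

```text
t 9.75 pos [ 478.3 -308.4   67.5] y-angle -0.0479 f [ 1.1  0.6 -3. ] w 21.5 q [-0.64  0.46  1.58 -0.    1.1  -0.59]
tool delta [315.7  26.2   0. ]
```

Emit:
{"api": "carry_out", "payload": {"targets": [{"slide":[30,3.3,0],"delta_rot":[0,0,0],"gripper":15},{"slide":[45,3.3,0],"delta_rot":[0,0,0],"gripper":15},{"slide":[50,3.3,0],"delta_rot":[0,0,0],"gripper":15},{"slide":[50,3.3,0],"delta_rot":[0,0,0],"gripper":15},{"slide":[50,3.3,0],"delta_rot":[0,0,0],"gripper":15},{"slide":[45,3.3,0],"delta_rot":[0,0,0],"gripper":15},{"slide":[30,3.3,0],"delta_rot":[0,0,0],"gripper":15},{"slide":[15.7,3.3,0],"delta_rot":[0,0,0],"gripper":15}]}}

```text
time: 10.75
position: [519.8, 6.9, 67.4]
tool_rot: [-0.0, 0.724, 0.69, -0.0]
contact_force: [0.0, 0.3, -2.8]
width: 0.228
finger_force: 40.0
```

Emit:
{"api": "carry_out", "payload": {"targets": [{"slide":[0,0,20],"delta_rot":[0,0,0],"gripper":15},{"slide":[0,0,20],"delta_rot":[0,0,0],"gripper":15},{"slide":[0,0,0],"delta_rot":[0,0,0],"gripper":15}]}}

```text
time: 11.12
position: [519.0, 5.1, 26.2]
tool_rot: [-0.001, 0.724, 0.689, -0.001]
contact_force: [0.4, 0.3, -2.0]
width: 0.231
finger_force: 40.0
```

```bash
python3 -c "
from st import *
o,M=st();s=snap('scene','s6.png');t=snap('top')
a=cv2.resize(t['img'][140:260,240:390],None,fx=3,fy=3,interpolation=2);b=s['img'][190:340,200:360];b=cv2.resize(b,(384,360),interpolation=2)
a=cv2.resize(a,(450,360));cv2.imwrite('pics/c6.png',np.hstack([a[:,:400],b])[:,:,::-1])
W=world(t).reshape(480,640,3);k=(t['img'].min(2)>110);k[:165]=0;k[235:]=0;k[:,:272]=0;k[:,350:]=0
k&=(W[...,2]>30)&(W[...,2]<60);print(k.sum(),fit(W[k]) if 0 else cv2.minAreaRect(W[k][:,:2].astype(np.float32)) if k.sum() else 0, np.median(W[k][:,2]) if k.sum() else 0)"
```

```text
t 11.125 pos [519.    5.1  26.2] y-angle -0.0494 f [ 0.4  0.3 -2. ] w 21.7 q [-0.06  0.42  1.75 -0.    0.97 -0.01]
12 ((640.0643920898438, 47.43716049194336), (7.407732009887695, 5.1065168380737305), 86.26033020019531) 55.16062409397907
```

View pics/c6.png

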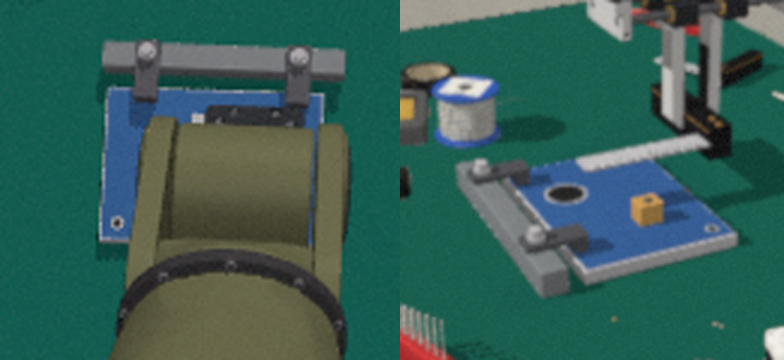

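Emit:
{"api": "carry_out", "payload": {"targets": [{"slide":[0,0,15],"delta_rot":[0,0,0],"gripper":15},{"slide":[0,0,12],"delta_rot":[0,0,0],"gripper":15},{"slide":[0,0,6],"delta_rot":[0,0,0],"gripper":15},{"slide":[0,0,3],"delta_rot":[0,0,0],"gripper":15},{"slide":[0,0,1],"delta_rot":[0,0,0],"gripper":15},{"slide":[0,0,0.5],"delta_rot":[0,0,0],"gripper":15},{"slide":[0,0,0],"delta_rot":[0,0,0],"gripper":15}]}}

```text
time: 12.1
position: [519.9, 5.6, -10.1]
tool_rot: [0.0, 0.724, 0.69, 0.0]
contact_force: [-0.2, -0.0, -3.3]
width: 0.231
finger_force: 40.0
```

Emit:
{"api": "carry_out", "payload": {"targets": [{"slide":[0,0,1],"delta_rot":[0,0,0],"gripper":15},{"slide":[0,0,1],"delta_rot":[0,0,0],"gripper":15},{"slide":[0,0,0.4],"delta_rot":[0,0,0],"gripper":15},{"slide":[0,0,0],"delta_rot":[0,0,0],"gripper":15},{"slide":[0,0,0],"delta_rot":[0,0,0],"gripper":15}]}}

```text
time: 12.72
position: [519.8, 5.6, -12.6]
tool_rot: [0.0, 0.724, 0.69, 0.0]
contact_force: [-0.0, 1.4, -3.3]
width: 0.229
finger_force: 40.0
```

Emit:
{"api": "carry_out", "payload": {"targets": [{"slide":[0,3,0.3],"delta_rot":[0,0,0],"gripper":15},{"slide":[0,3,0],"delta_rot":[0,0,0],"gripper":15},{"slide":[0,3,0],"delta_rot":[0,0,0],"gripper":15},{"slide":[0,2,0],"delta_rot":[0,0,0],"gripper":15},{"slide":[0,0,0],"delta_rot":[0,0,0],"gripper":15}]}}

```text
time: 13.35
position: [531.2, 5.1, -12.6]
tool_rot: [0.0, 0.724, 0.69, 0.0]
contact_force: [-2.5, -1.1, 5.2]
width: 0.231
finger_force: 40.1
```

Emit:
{"api": "carry_out", "payload": {"targets": [{"slide":[0,1,0],"delta_rot":[0,0,0],"gripper":15},{"slide":[0,1,0],"delta_rot":[0,0,0],"gripper":15},{"slide":[0,0,0],"delta_rot":[0,0,0],"gripper":15}]}}

```text
time: 13.72
position: [532.6, 5.0, -12.6]
tool_rot: [-0.0, 0.723, 0.69, -0.0]
contact_force: [-7.8, 1.0, 8.4]
width: 0.229
finger_force: 48.2
```

Emit:
{"api": "carry_out", "payload": {"targets": [{"slide":[0,0.7,-0.3],"delta_rot":[0,0,0],"gripper":15},{"slide":[0,0,0],"delta_rot":[0,0,0],"gripper":15}]}}

```text
time: 13.98
position: [533.1, 5.0, -12.6]
tool_rot: [-0.0, 0.724, 0.69, -0.0]
contact_force: [-7.2, 0.8, 6.2]
width: 0.232
finger_force: 48.1
```

```bash
python3 -c "
from st import *
o,M=st();print(o['ft_torque'],o['finger_force'])"
```

```text
t 13.975 pos [533.1   5.  -12.6] y-angle -0.047 f [-7.2  0.8  6.2] w 21.8 q [-0.06  0.51  1.73  0.    0.9  -0.01]
[-0.01407473  1.35891621 -0.02795686] 48.13132435083389
```

Emit:
{"api": "carry_out", "payload": {"targets": [{"slide":[0,0.7,-0.3],"delta_rot":[0,0,0],"gripper":15},{"slide":[0,0.7,0],"delta_rot":[0,0,0],"gripper":15},{"slide":[0,0,0],"delta_rot":[0,0,0],"gripper":15}]}}

```text
time: 14.35
position: [533.8, 5.0, -12.5]
tool_rot: [-0.001, 0.723, 0.69, -0.001]
contact_force: [-11.0, -0.1, 8.3]
width: 0.228
finger_force: 45.6
```

```bash
python3 -c "
from st import *
o,M=st();print(o['ft_torque'],o['finger_force'])"
```

```text
t 14.35 pos [533.8   5.  -12.5] y-angle -0.0469 f [-11.   -0.1   8.3] w 21.4 q [-0.06  0.51  1.73 -0.    0.91 -0.01]
[-0.00630808  2.0839409   0.04702496] 45.59584682341665
```

Emit:
{"api": "carry_out", "payload": {"targets": [{"slide":[3,-0.7,-0.2],"delta_rot":[0,0,0],"gripper":15},{"slide":[3,0,0],"delta_rot":[0,0,0],"gripper":15},{"slide":[2,0,0],"delta_rot":[0,0,0],"gripper":15},{"slide":[0,0,0],"delta_rot":[0,0,0],"gripper":15}]}}

```text
time: 14.85
position: [534.2, 12.7, -12.4]
tool_rot: [-0.0, 0.723, 0.69, -0.001]
contact_force: [-4.7, -2.7, 1.2]
width: 0.233
finger_force: 41.9
```

Emit:
{"api": "carry_out", "payload": {"targets": [{"slide":[1,0,0],"delta_rot":[0,0,0],"gripper":15},{"slide":[1,0,0],"delta_rot":[0,0,0],"gripper":15},{"slide":[0,0,0],"delta_rot":[0,0,0],"gripper":15}]}}

```text
time: 15.22
position: [534.3, 14.5, -12.4]
tool_rot: [-0.0, 0.723, 0.69, -0.001]
contact_force: [-4.7, -4.4, 1.6]
width: 0.232
finger_force: 41.9
```

```bash
python3 -c "
from st import *
o,M=st();print(o['ft_torque'],o['finger_force'])"
```

```text
t 15.225 pos [534.3  14.5 -12.4] y-angle -0.0468 f [-4.7 -4.4  1.6] w 21.8 q [-0.04  0.51  1.73 -0.    0.91  0.01]
[-0.9502558   1.01289301  0.03231666] 41.93462781957351
```

Emit:
{"api": "carry_out", "payload": {"targets": [{"slide":[1,0,0],"delta_rot":[0,0,0],"gripper":15},{"slide":[0,0,0],"delta_rot":[0,0,0],"gripper":15}]}}

```text
time: 15.48
position: [534.3, 15.5, -12.4]
tool_rot: [-0.0, 0.723, 0.69, -0.001]
contact_force: [-4.8, -4.7, 0.4]
width: 0.233
finger_force: 41.9
```

Emit:
{"api": "carry_out", "payload": {"targets": [{"slide":[1,0,0],"delta_rot":[0,0,0],"gripper":15},{"slide":[0,0,0],"delta_rot":[0,0,0],"gripper":15}]}}

```text
time: 15.72
position: [534.4, 16.4, -12.4]
tool_rot: [-0.0, 0.723, 0.69, -0.001]
contact_force: [-5.3, -4.4, 1.2]
width: 0.231
finger_force: 41.9
```

Emit:
{"api": "carry_out", "payload": {"targets": [{"slide":[1,0,0],"delta_rot":[0,0,0],"gripper":15},{"slide":[0,0,0],"delta_rot":[0,0,0],"gripper":15}]}}

```text
time: 15.98
position: [534.4, 17.4, -12.4]
tool_rot: [-0.0, 0.723, 0.69, -0.001]
contact_force: [-4.8, -5.4, 1.3]
width: 0.229
finger_force: 42.0
```

```bash
python3 -c "
from st import *
o,M=st();print(o['ft_torque'],o['finger_force'])"
```

```text
t 15.975 pos [534.4  17.4 -12.4] y-angle -0.0469 f [-4.8 -5.4  1.3] w 21.6 q [-0.04  0.51  1.73 -0.    0.91  0.01]
[-1.03004322  1.03185452  0.08627661] 41.95233521691989
```

Emit:
{"api": "carry_out", "payload": {"targets": [{"slide":[0.8,0,0],"delta_rot":[0,0,0],"gripper":15},{"slide":[0,0,0],"delta_rot":[0,0,0],"gripper":15}]}}

```text
time: 16.23
position: [534.5, 18.2, -12.4]
tool_rot: [-0.0, 0.723, 0.69, -0.001]
contact_force: [-4.1, -4.9, 1.1]
width: 0.232
finger_force: 42.0
```

Emit:
{"api": "carry_out", "payload": {"targets": [{"slide":[0.8,0,0],"delta_rot":[0,0,0],"gripper":15},{"slide":[0,0,0],"delta_rot":[0,0,0],"gripper":15}]}}

```text
time: 16.48
position: [534.4, 18.8, -12.4]
tool_rot: [-0.0, 0.723, 0.69, -0.001]
contact_force: [-5.7, -7.5, 0.8]
width: 0.229
finger_force: 41.4
```

```bash
python3 -c "
from st import *
o,M=st();print(o['ft_torque'],o['finger_force'])
s=snap('scene');p=proj(s,[[612,50,16]])[0];print(p);u,v=p.astype(int)
cv2.imwrite('pics/c7.png',cv2.resize(s['img'][v-45:v+30,u-50:u+50],None,fx=8,fy=8,interpolation=2)[:,:,::-1])"
```

```text
t 16.475 pos [534.4  18.8 -12.4] y-angle -0.0469 f [-5.7 -7.5  0.8] w 21.5 q [-0.03  0.51  1.73 -0.    0.91  0.02]
[-1.399693    1.12236448  0.04303601] 41.432661776198074
[290.87706529 274.52121797]
```

View pics/c7.png

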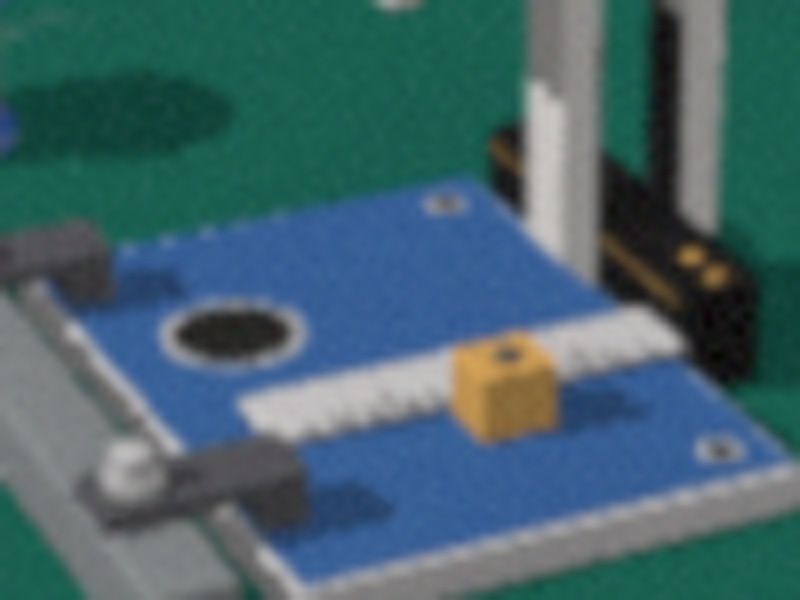

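The blade now lies along the brass block at (505,390) in the crop, and the stock is at the plate's front edge. I'll press on to confirm contact.

Emit:
{"api": "carry_out", "payload": {"targets": [{"slide":[0.7,0,0],"delta_rot":[0,0,0],"gripper":15},{"slide":[0,0,0],"delta_rot":[0,0,0],"gripper":15}]}}

```text
time: 16.77
position: [534.3, 19.1, -12.4]
tool_rot: [0.0, 0.724, 0.69, -0.001]
contact_force: [-7.1, -11.6, 3.1]
width: 0.231
finger_force: 41.2
```

Emit:
{"api": "carry_out", "payload": {"targets": [{"slide":[0.7,0,0],"delta_rot":[0,0,0],"gripper":15},{"slide":[0,0,0],"delta_rot":[0,0,0],"gripper":15}]}}

```text
time: 17.02
position: [534.1, 19.4, -12.4]
tool_rot: [0.0, 0.724, 0.69, -0.001]
contact_force: [-8.6, -14.1, 4.4]
width: 0.23
finger_force: 41.4
```

```bash
python3 -c "
from st import *
o,M=st();print(o['ft_torque'],o['finger_force'])"
```

```text
t 17.025 pos [534.1  19.4 -12.4] y-angle -0.0474 f [ -8.6 -14.1   4.4] w 21.6 q [-0.03  0.51  1.73 -0.    0.91  0.02]
[-2.70700987  1.60681883 -0.16675765] 41.4211095997598
```

Emit:
{"api": "carry_out", "payload": {"targets": [{"slide":[-0.5,0.8,0],"delta_rot":[0,0,0],"gripper":15},{"slide":[0,0.4,0],"delta_rot":[0,0,0],"gripper":15},{"slide":[0,0,0],"delta_rot":[0,0,0],"gripper":15}]}}

```text
time: 17.4
position: [534.1, 19.2, -12.5]
tool_rot: [-0.001, 0.724, 0.69, -0.002]
contact_force: [-17.7, -10.6, 10.1]
width: 0.231
finger_force: 46.9
```

```bash
python3 -c "
from st import *
o,M=st();print(o['ft_torque'],o['finger_force'])"
```

```text
t 17.4 pos [534.1  19.2 -12.5] y-angle -0.0472 f [-17.7 -10.6  10.1] w 21.8 q [-0.03  0.51  1.72 -0.    0.91  0.02]
[-1.98396624  3.05391988 -0.13808492] 46.88912655226886
```

Emit:
{"api": "carry_out", "payload": {"targets": [{"slide":[0,-0.5,0],"delta_rot":[0,0,0],"gripper":15},{"slide":[0,0,0],"delta_rot":[0,0,0],"gripper":35},{"slide":[0,0,0],"delta_rot":[0,0,0],"gripper":40},{"slide":[0,0,0],"delta_rot":[0,0,0],"gripper":40},{"slide":[0,0,-10],"delta_rot":[0,0,0],"gripper":40},{"slide":[0,0,-25],"delta_rot":[0,0,0],"gripper":40},{"slide":[0,0,-25],"delta_rot":[0,0,0],"gripper":40},{"slide":[0,0,0],"delta_rot":[0,0,0],"gripper":15}]}}

```text
time: 18.4
position: [536.8, 20.4, 49.9]
tool_rot: [0.001, 0.723, 0.69, 0.001]
contact_force: [0.1, 0.5, -0.1]
width: 0.328
finger_force: 0.0
```

Emit:
{"api": "carry_out", "payload": {"targets": [{"slide":[-40,-4,0],"delta_rot":[0,0,0],"gripper":0},{"slide":[-39,-7,0],"delta_rot":[0,0,0],"gripper":0},{"slide":[0,0,20],"delta_rot":[0,0,0],"gripper":0},{"slide":[0,0,25],"delta_rot":[0,0,0],"gripper":0},{"slide":[0,0,18],"delta_rot":[0,0,0],"gripper":0},{"slide":[0,0,5],"delta_rot":[0,0,0],"gripper":0},{"slide":[0,0,0],"delta_rot":[0,0,0],"gripper":0}]}}

```text
time: 19.27
position: [521.0, -57.9, -20.1]
tool_rot: [-0.0, 0.723, 0.69, -0.0]
contact_force: [-0.3, -0.5, 0.0]
width: 0.006
finger_force: 0.0
```

```bash
python3 -c "
from st import *
o,M=st();print(o['ft_torque'],o['finger_force'])"
```

```text
t 19.275 pos [521.  -57.9 -20.1] y-angle -0.0468 f [-0.3 -0.5  0. ] w 0.6 q [-0.18  0.5   1.76  0.    0.88 -0.13]
[-0.06986006  0.09934662  0.04413663] 0.0
```

Emit:
{"api": "carry_out", "payload": {"targets": [{"slide":[4,2,0],"delta_rot":[0,0,0],"gripper":0},{"slide":[4,1,0],"delta_rot":[0,0,0],"gripper":0},{"slide":[2,0,0],"delta_rot":[0,0,0],"gripper":0},{"slide":[0,0,0],"delta_rot":[0,0,0],"gripper":0}]}}

```text
time: 19.77
position: [524.4, -48.0, -20.0]
tool_rot: [0.0, 0.723, 0.69, 0.0]
contact_force: [-0.6, -0.2, -0.1]
width: 0.002
finger_force: 0.0
```

Emit:
{"api": "carry_out", "payload": {"targets": [{"slide":[1,0,0],"delta_rot":[0,0,0],"gripper":0},{"slide":[1,0,0],"delta_rot":[0,0,0],"gripper":0},{"slide":[0,0,0],"delta_rot":[0,0,0],"gripper":0}]}}

```text
time: 20.15
position: [524.4, -46.2, -20.1]
tool_rot: [-0.0, 0.724, 0.69, -0.0]
contact_force: [0.3, -1.0, 0.2]
width: 0.002
finger_force: 0.0
```

Emit:
{"api": "carry_out", "payload": {"targets": [{"slide":[1,0,0],"delta_rot":[0,0,0],"gripper":0},{"slide":[0,0,0],"delta_rot":[0,0,0],"gripper":0}]}}

```text
time: 20.4
position: [524.2, -45.8, -20.1]
tool_rot: [0.0, 0.724, 0.69, -0.001]
contact_force: [-1.9, -5.5, 0.8]
width: 0.006
finger_force: 3.0
```

Emit:
{"api": "carry_out", "payload": {"targets": [{"slide":[-6,0,0],"delta_rot":[0,0,0],"gripper":0},{"slide":[0,-15,0],"delta_rot":[0,0,0],"gripper":0},{"slide":[0,-16,0],"delta_rot":[0,0,0],"gripper":0},{"slide":[30,0,0],"delta_rot":[0,0,0],"gripper":0},{"slide":[34,0,0],"delta_rot":[0,0,0],"gripper":0},{"slide":[0,5,0],"delta_rot":[0,0,0],"gripper":0},{"slide":[0,4,0],"delta_rot":[0,0,0],"gripper":0},{"slide":[0,0,0],"delta_rot":[0,0,0],"gripper":0}]}}

```text
time: 21.4
position: [505.5, 13.0, -20.2]
tool_rot: [0.0, 0.724, 0.69, 0.0]
contact_force: [0.2, -0.8, -0.1]
width: 0.003
finger_force: 0.0
```

Emit:
{"api": "carry_out", "payload": {"targets": [{"slide":[0,2,0],"delta_rot":[0,0,0],"gripper":0},{"slide":[0,1,0],"delta_rot":[0,0,0],"gripper":0},{"slide":[0,0,0],"delta_rot":[0,0,0],"gripper":0}]}}

```text
time: 21.78
position: [508.3, 13.5, -20.1]
tool_rot: [0.0, 0.724, 0.69, 0.0]
contact_force: [0.1, 0.3, 0.2]
width: 0.005
finger_force: 0.0
```

Emit:
{"api": "carry_out", "payload": {"targets": [{"slide":[0,1,0],"delta_rot":[0,0,0],"gripper":0},{"slide":[0,1,0],"delta_rot":[0,0,0],"gripper":0},{"slide":[0,0,0],"delta_rot":[0,0,0],"gripper":0}]}}

```text
time: 22.15
position: [510.2, 13.6, -20.2]
tool_rot: [-0.0, 0.724, 0.69, -0.0]
contact_force: [-1.1, -0.1, 0.3]
width: 0.005
finger_force: 0.4
```

Emit:
{"api": "carry_out", "payload": {"targets": [{"slide":[0,1,0],"delta_rot":[0,0,0],"gripper":0},{"slide":[0,0,0],"delta_rot":[0,0,0],"gripper":0}]}}

```text
time: 22.4
position: [510.3, 13.5, -20.3]
tool_rot: [-0.001, 0.724, 0.69, -0.001]
contact_force: [-7.9, -0.4, 5.7]
width: 0.005
finger_force: 3.7
```

Emit:
{"api": "carry_out", "payload": {"targets": [{"slide":[0,0.5,0],"delta_rot":[0,0,0],"gripper":0},{"slide":[0,0,0],"delta_rot":[0,0,0],"gripper":0}]}}

```text
time: 22.65
position: [510.3, 13.5, -20.3]
tool_rot: [-0.001, 0.724, 0.69, -0.001]
contact_force: [-10.7, -0.5, 8.1]
width: 0.006
finger_force: 5.4
```

Emit:
{"api": "carry_out", "payload": {"targets": [{"slide":[0,-5,0],"delta_rot":[0,0,0],"gripper":0},{"slide":[-38,0,0],"delta_rot":[0,0,0],"gripper":0},{"slide":[0,2.5,0],"delta_rot":[0,0,0],"gripper":0},{"slide":[0,1,0],"delta_rot":[0,0,0],"gripper":0},{"slide":[0,0,0],"delta_rot":[0,0,0],"gripper":0}]}}

```text
time: 23.28
position: [508.4, -23.8, -20.3]
tool_rot: [-0.0, 0.723, 0.691, -0.0]
contact_force: [-0.6, -0.7, 0.3]
width: 0.005
finger_force: 0.5
```

Emit:
{"api": "carry_out", "payload": {"targets": [{"slide":[0,0.5,0],"delta_rot":[0,0,0],"gripper":0},{"slide":[0,0.3,0],"delta_rot":[0,0,0],"gripper":0},{"slide":[0,0,0],"delta_rot":[0,0,0],"gripper":0}]}}

```text
time: 23.65
position: [509.0, -24.3, -20.3]
tool_rot: [-0.0, 0.723, 0.69, -0.0]
contact_force: [-3.9, -0.9, 0.1]
width: 0.005
finger_force: 1.8
```

Emit:
{"api": "carry_out", "payload": {"targets": [{"slide":[0,0.5,0],"delta_rot":[0,0,0],"gripper":0},{"slide":[0,0,0],"delta_rot":[0,0,0],"gripper":0}]}}

```text
time: 23.9
position: [509.1, -24.4, -20.3]
tool_rot: [-0.001, 0.724, 0.69, -0.0]
contact_force: [-7.2, -0.6, 4.3]
width: 0.006
finger_force: 3.7
```

Emit:
{"api": "carry_out", "payload": {"targets": [{"slide":[0,0.5,0],"delta_rot":[0,0,0],"gripper":0},{"slide":[0,0,0],"delta_rot":[0,0,0],"gripper":0}]}}

```text
time: 24.15
position: [509.1, -24.4, -20.3]
tool_rot: [-0.001, 0.723, 0.69, -0.001]
contact_force: [-12.2, -1.5, 7.5]
width: 0.004
finger_force: 5.8
```

Emit:
{"api": "carry_out", "payload": {"targets": [{"slide":[0,-6,0],"delta_rot":[0,0,0],"gripper":0},{"slide":[37,0,0],"delta_rot":[0,0,0],"gripper":0},{"slide":[37,0,0],"delta_rot":[0,0,0],"gripper":0},{"slide":[0,3.5,0],"delta_rot":[0,0,0],"gripper":0},{"slide":[0,0,0],"delta_rot":[0,0,0],"gripper":0}]}}

```text
time: 24.78
position: [511.6, 49.2, -20.1]
tool_rot: [0.0, 0.723, 0.69, 0.0]
contact_force: [0.1, -0.4, -0.7]
width: 0.005
finger_force: 0.0
```

Emit:
{"api": "carry_out", "payload": {"targets": [{"slide":[0,0.5,0],"delta_rot":[0,0,0],"gripper":0},{"slide":[0,0,0],"delta_rot":[0,0,0],"gripper":0}]}}

```text
time: 25.02
position: [511.8, 48.9, -20.1]
tool_rot: [0.0, 0.724, 0.69, 0.0]
contact_force: [0.3, 0.5, -0.1]
width: 0.004
finger_force: 0.0
```

Emit:
{"api": "carry_out", "payload": {"targets": [{"slide":[0,0.5,0],"delta_rot":[0,0,0],"gripper":0},{"slide":[0,0,0],"delta_rot":[0,0,0],"gripper":0}]}}

```text
time: 25.28
position: [512.3, 49.4, -20.1]
tool_rot: [0.0, 0.724, 0.69, 0.0]
contact_force: [-0.5, -0.3, -0.2]
width: 0.005
finger_force: 0.0
```

Emit:
{"api": "carry_out", "payload": {"targets": [{"slide":[0,0.5,0],"delta_rot":[0,0,0],"gripper":0},{"slide":[0,0,0],"delta_rot":[0,0,0],"gripper":0}]}}

```text
time: 25.52
position: [512.4, 49.4, -20.2]
tool_rot: [-0.0, 0.724, 0.69, -0.0]
contact_force: [-2.7, -1.1, 1.1]
width: 0.005
finger_force: 1.6
```

Emit:
{"api": "carry_out", "payload": {"targets": [{"slide":[0,0.5,0],"delta_rot":[0,0,0],"gripper":0},{"slide":[0,0,0],"delta_rot":[0,0,0],"gripper":0}]}}

```text
time: 25.78
position: [512.5, 49.4, -20.2]
tool_rot: [-0.001, 0.723, 0.69, -0.001]
contact_force: [-6.7, -0.7, 6.3]
width: 0.004
finger_force: 3.8
```

Emit:
{"api": "carry_out", "payload": {"targets": [{"slide":[0,0.5,0],"delta_rot":[0,0,0],"gripper":0},{"slide":[0,0,0],"delta_rot":[0,0,0],"gripper":0}]}}

```text
time: 26.02
position: [512.5, 49.4, -20.2]
tool_rot: [-0.001, 0.723, 0.69, -0.001]
contact_force: [-11.6, -0.9, 8.9]
width: 0.006
finger_force: 5.8
```

Emit:
{"api": "carry_out", "payload": {"targets": [{"slide":[0,-6,0],"delta_rot":[0,0,0],"gripper":0},{"slide":[-36,0,0],"delta_rot":[0,0,0],"gripper":0},{"slide":[0,4,0],"delta_rot":[0,0,0],"gripper":0},{"slide":[0,0.5,0],"delta_rot":[0,0,0],"gripper":0},{"slide":[0,0,0],"delta_rot":[0,0,0],"gripper":0}]}}

```text
time: 26.65
position: [510.6, 14.2, -20.2]
tool_rot: [0.0, 0.723, 0.691, 0.0]
contact_force: [-0.6, 0.2, 0.0]
width: 0.004
finger_force: 0.0
```

Emit:
{"api": "carry_out", "payload": {"targets": [{"slide":[0,0.7,0],"delta_rot":[0,0,0],"gripper":0},{"slide":[0,0,0],"delta_rot":[0,0,0],"gripper":0}]}}

```text
time: 26.9
position: [510.9, 14.0, -20.2]
tool_rot: [-0.0, 0.723, 0.69, -0.0]
contact_force: [-3.7, 2.1, 0.9]
width: 0.006
finger_force: 1.9
```

Emit:
{"api": "carry_out", "payload": {"targets": [{"slide":[0,0.7,0],"delta_rot":[0,0,0],"gripper":0},{"slide":[0,0,0],"delta_rot":[0,0,0],"gripper":0}]}}

```text
time: 27.15
position: [510.8, 13.9, -20.3]
tool_rot: [-0.001, 0.723, 0.69, -0.001]
contact_force: [-9.3, 2.8, 7.1]
width: 0.005
finger_force: 5.0
```

Emit:
{"api": "carry_out", "payload": {"targets": [{"slide":[0,-8,0],"delta_rot":[0,0,0],"gripper":0},{"slide":[-36,-4,0],"delta_rot":[0,0,0],"gripper":0},{"slide":[-36,0,0],"delta_rot":[0,0,0],"gripper":0},{"slide":[0,14,0],"delta_rot":[0,0,0],"gripper":0},{"slide":[0,14,0],"delta_rot":[0,0,0],"gripper":0},{"slide":[8,0,0],"delta_rot":[0,0,0],"gripper":0},{"slide":[2,0,0],"delta_rot":[0,0,0],"gripper":0},{"slide":[0,0,0],"delta_rot":[0,0,0],"gripper":0}]}}

```text
time: 28.15
position: [524.6, -48.8, -20.1]
tool_rot: [-0.0, 0.723, 0.691, -0.0]
contact_force: [0.1, 0.5, -0.2]
width: 0.007
finger_force: 0.0
```

Emit:
{"api": "carry_out", "payload": {"targets": [{"slide":[1,0,0],"delta_rot":[0,0,0],"gripper":0},{"slide":[0,0,0],"delta_rot":[0,0,0],"gripper":0}]}}

```text
time: 28.4
position: [525.0, -48.2, -20.1]
tool_rot: [0.0, 0.724, 0.69, 0.0]
contact_force: [-0.1, 0.5, -0.1]
width: 0.005
finger_force: 0.0
```

Emit:
{"api": "carry_out", "payload": {"targets": [{"slide":[0.5,0,0],"delta_rot":[0,0,0],"gripper":0},{"slide":[0,0,0],"delta_rot":[0,0,0],"gripper":0}]}}

```text
time: 28.65
position: [525.0, -47.7, -20.2]
tool_rot: [-0.0, 0.724, 0.69, -0.0]
contact_force: [0.7, -1.1, 0.4]
width: 0.007
finger_force: 0.0
```

Emit:
{"api": "carry_out", "payload": {"targets": [{"slide":[1,0,0],"delta_rot":[0,0,0],"gripper":0},{"slide":[0,0,0],"delta_rot":[0,0,0],"gripper":0}]}}

```text
time: 28.9
position: [525.1, -46.7, -20.2]
tool_rot: [-0.0, 0.723, 0.69, -0.0]
contact_force: [0.0, 0.9, 0.5]
width: 0.006
finger_force: 0.0
```

Emit:
{"api": "carry_out", "payload": {"targets": [{"slide":[0.5,0,0],"delta_rot":[0,0,0],"gripper":0},{"slide":[0,0,0],"delta_rot":[0,0,0],"gripper":0}]}}

```text
time: 29.15
position: [525.0, -46.5, -20.1]
tool_rot: [0.0, 0.724, 0.69, -0.0]
contact_force: [-2.4, -5.1, 0.6]
width: 0.002
finger_force: 2.2
```

Emit:
{"api": "carry_out", "payload": {"targets": [{"slide":[0.5,0,0],"delta_rot":[0,0,0],"gripper":0},{"slide":[0,0,0],"delta_rot":[0,0,0],"gripper":0}]}}

```text
time: 29.4
position: [524.9, -46.3, -20.1]
tool_rot: [0.0, 0.724, 0.69, -0.0]
contact_force: [-3.3, -7.2, 0.7]
width: 0.009
finger_force: 3.9
```

Emit:
{"api": "carry_out", "payload": {"targets": [{"slide":[-5,0,0],"delta_rot":[0,0,0],"gripper":0},{"slide":[0,-11,0],"delta_rot":[0,0,0],"gripper":0},{"slide":[0,-11,0],"delta_rot":[0,0,0],"gripper":0},{"slide":[30,0,0],"delta_rot":[0,0,0],"gripper":0},{"slide":[0,3,0],"delta_rot":[0,0,0],"gripper":0},{"slide":[0,0,0],"delta_rot":[0,0,0],"gripper":0}]}}

```text
time: 30.15
position: [507.3, -20.0, -20.1]
tool_rot: [0.0, 0.723, 0.69, 0.0]
contact_force: [-0.1, 0.7, 0.0]
width: 0.005
finger_force: 0.0
```

Emit:
{"api": "carry_out", "payload": {"targets": [{"slide":[0,1,0],"delta_rot":[0,0,0],"gripper":0},{"slide":[0,0,0],"delta_rot":[0,0,0],"gripper":0}]}}

```text
time: 30.4
position: [508.3, -20.3, -20.2]
tool_rot: [-0.0, 0.724, 0.69, -0.0]
contact_force: [0.2, -0.4, 0.3]
width: 0.008
finger_force: 0.0
```

Emit:
{"api": "carry_out", "payload": {"targets": [{"slide":[0,1,0],"delta_rot":[0,0,0],"gripper":0},{"slide":[0,0,0],"delta_rot":[0,0,0],"gripper":0}]}}

```text
time: 30.65
position: [509.1, -20.1, -20.2]
tool_rot: [-0.0, 0.724, 0.69, -0.0]
contact_force: [-2.7, -0.6, 0.9]
width: 0.006
finger_force: 1.1
```

Emit:
{"api": "carry_out", "payload": {"targets": [{"slide":[0,0.6,0],"delta_rot":[0,0,0],"gripper":0},{"slide":[0,0,0],"delta_rot":[0,0,0],"gripper":0}]}}

```text
time: 30.9
position: [509.1, -20.1, -20.3]
tool_rot: [-0.001, 0.724, 0.69, -0.001]
contact_force: [-7.9, -2.3, 4.9]
width: 0.003
finger_force: 3.5
```

Emit:
{"api": "carry_out", "payload": {"targets": [{"slide":[0,0.6,0],"delta_rot":[0,0,0],"gripper":0},{"slide":[0,0,0],"delta_rot":[0,0,0],"gripper":0}]}}

```text
time: 31.15
position: [509.2, -20.2, -20.3]
tool_rot: [-0.001, 0.724, 0.69, -0.001]
contact_force: [-11.2, -3.0, 8.6]
width: 0.006
finger_force: 5.6
```

Emit:
{"api": "carry_out", "payload": {"targets": [{"slide":[0,-5,0],"delta_rot":[0,0,0],"gripper":0},{"slide":[0,-25,0],"delta_rot":[0,0,0],"gripper":0},{"slide":[0,-50,-40],"delta_rot":[0,0,0],"gripper":0},{"slide":[-40,-40,-50],"delta_rot":[0,0,0],"gripper":0},{"slide":[-50,0,-50],"delta_rot":[0,0,0],"gripper":0},{"slide":[-50,0,-30],"delta_rot":[0,0,0],"gripper":0},{"slide":[-50,0,0],"delta_rot":[0,0,0],"gripper":0},{"slide":[-50,0,0],"delta_rot":[0,0,0],"gripper":0}]}}

```text
time: 32.15
position: [388.0, -243.5, 135.1]
tool_rot: [0.001, 0.724, 0.69, 0.0]
contact_force: [0.4, 0.7, 0.5]
width: 0.005
finger_force: 0.0
```

```bash
python3 -c "
from st import *
st()
s=snap('top')
cv2.imwrite('pics/c8.png',cv2.resize(s['img'][155:245,255:365],None,fx=6.5,fy=6.5,interpolation=2)[:,:,::-1])"
```

```text
t 32.15 pos [ 388.  -243.5  135.1] y-angle -0.047 f [0.4 0.7 0.5] w 0.4 q [-0.64  0.14  1.83  0.    1.17 -0.59]
```

View pics/c8.png

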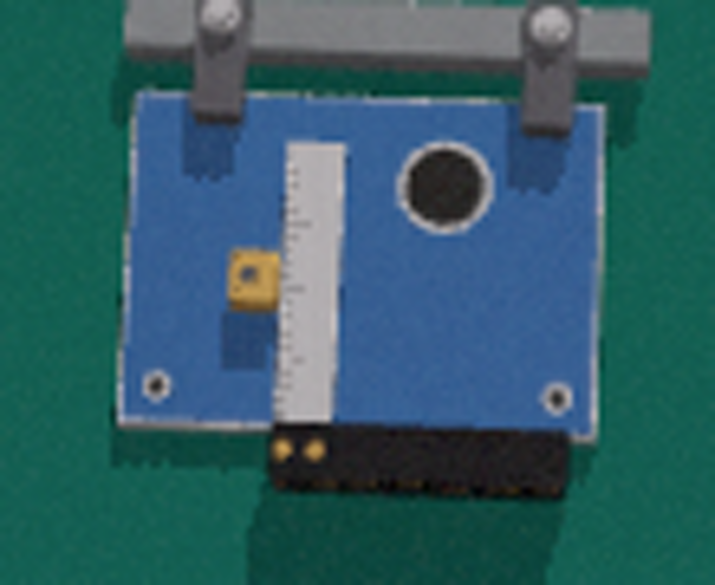

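The blade touches the brass block at (280,280), the stock is flush along the front edge at about row 430, and no red plunger shows. The arm is clear of everything.

```bash
python3 -c "
from bench import bot
print(bot.hand_in())"
```

```text
the job is handed in; nothing more can be done
None
```

The square is set, let go and handed in at about 32 s: stock hard against the plate's front edge and blade hard against the brass stop by touch, no red plunger showing in the last picture, and the hand-in returned no verdict.

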